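# Clear the jammed roller magazine with a push rod

### The arm

A 6-joint arm with a two-finger parallel gripper is mounted at the origin on the work surface. World frame = base frame: x ahead of the robot, y to its left, z up, the work surface at z = 0. Lengths are in m, angles in rad, forces in N, time in s.
With the tool pointing down it reaches from about 0.3 to 0.875 m from the base axis. Payload 6.4 kg.
Tool frame: the origin (TCP) lies on the front face of the gripper's body, between the roots of the fingers; the fingertips stand 73 mm ahead of it and the grasp point (between the pads) lies 54 mm ahead of it; y points along the fingers, z is the direction in which the jaws open and shut, and the axes are right-handed (so a half turn about y gives the same grasp; the last joint's range is limited). The gripper opens to 85 mm and grips with 20 to 120 N. Pads are 22 mm wide; open, the fingers measure 114 mm over their backs; the gripper's body (76 mm by 85 mm) begins 54 mm behind the grasp point. The pads swing forward as they close: fully open they stand 13 mm farther back than shut.
Start: joints at [1.1, 0.181, 1.607, -0, 1.354, -0.206], TCP at [0.15, 0.555, 0.304] pointing down, gripper open.
Joint ranges: [-2.99, 2.99], [-0.89, 2.07], [0.3, 2.58], [-1.14, 4.28], [0, 2.63], [-3.12, 3.12]. Speed limits (rad/s): [2.57, 2.57, 3.01, 3.14, 3.14, 3.14].

### API

Orientations are given as a unit quaternion [x, y, z, w].
In Python, from cell import env gives the robot as it stands.
- The arm moves only by the tool jog_arm, never from a script. Its argument "plan" is text: rows parted by semicolons, each of 4 numbers parted by spaces: the shift along the tool's x, y, z in mm, then the turn about the tool's y in degrees. In form: tx ty tz spin; .... A call has 1 to 10 rows; each row is the pose to reach, as a shift and turn from the pose measured when the call began, along the tool's axes at that moment; what a row does not reach only later rows make up. A row lasts 1/10 s, in which the tool goes at most 50 mm and 8.59 degrees, less where a joint would pass 70% of its speed; a pose out of reach is approached as far as the arm can. A call with a gripper value outside its range is refused whole. "claw" is the closure, from 0 (fully open) to 1 (shut), set as the call begins (left out, the last holds). The fingers move at their own pace and stop on an object; "newtons" is the grip in N (left out, the last holds). Time passes only in rows, so rows that repeat a pose let the fingers close. It gives the time, the measured TCP pose, the force and the opening at its end, in the units of the state.
- env.get_obs(): the state, without advancing time (a new reading comes with each control period).
- env.read_camera(name): name is "side" or "top" or "wrist"; returns the picture (480x640x3 uint8, red, green, blue); there is no depth.
- env.get_calibration(name): a dict with "K" (3x3 intrinsics, pixels), "R" (3x3) and "t" (3): a world point X has camera coordinates R X + t. Camera axes: x right, y down, z forward; pixel columns grow to the right and rows downward; lengths in m; the calibration is good to about 2 mm. The wrist camera is an equidistant fisheye: a pixel r from the principal point sees the ray r / f radians off the axis. A picture is of the moment at which its call begins: read the wrist's pose just before it. get_calibration takes no time and is no camera call; for the wrist camera it gives the pose at the moment of the call.
- env.finish_job(): hands the job in, once; it reports no verdict.
The state is a dict: "time_s": time; "q": joint angles; "joint_vel": joint speeds; "joint_efforts": joint torques, N m; "eef_pos": TCP position; "orientation": TCP orientation; "contact_force": force on the tool from outside, world axes, zero at the start; "torque": the same for the moment, N m; "grip_width": opening from 0.0 (shut) to 1.0 (fully open).
Only numpy, scipy, OpenCV 4.12 (cv2) and the standard library are available. Lean on these libraries where they do the work, as an engineer would, in place of code of your own. Each camera call takes 0.05 s, during which the arm holds its last target.

### The job

The last steel roller has jammed in the roller magazine. First slide the gate at the far end fully open, then take the thin wooden rod from its rest and with it push the roller through and out of the far end so that it drops into the catch tray. Lay the rod back in its notches on the rest, then slide the gate fully shut; do not touch the rollers with the fingers, and leave the thick bar and the other things on the bench where they are.

Things in the scene. Friction and masses are not known exactly. Their poses are not given: they have to be found in the camera images.
- magazine: Roller magazine, fixed: a steel square sleeve on pillars over a grey base plate (x -12 to 205, y -55 to 55, 6 mm thick), gate and black catch tray at its far end. Origin on the table under the near mouth's centre; x level along the sleeve from near mouth to far end (push direction), z up, y left of x. Sleeve: x 0 to 90, y -21 to 21, z 60 to 102 mm; a spring housing on its roof reaches z 116.
- near_mouth (a point): Centre of the bore's open near mouth, z 81 mm above the table; axes as the magazine's. Bore 34 x 34 mm, z 64 to 98, y -17 to 17. A sprung strip under its roof presses on the roller; once the roller has passed, the strip sinks to z 92 mm. So a 16 mm rod passes freely with its axis at z 72 to 84 mm (best 78).
- far_mouth (a point): Centre of the far mouth of the bore, 90 mm along x from the near mouth, z 81 mm. The gate runs in rails across it, from x 90 to 102 mm in the magazine's frame; the roller falls once its tail end has been pushed to about x 100.
- tray_floor (a point): Centre of the catch tray's padded floor, at x 153, z 10.5 mm in the magazine's frame. Inside 90 (along x) by 98 mm, walls up to z 38 mm; axes as the magazine's.
- gate (a joint): Gate travel in m: 0 fully shut, 0.045 fully open (end stops at both). It opens along the magazine's +y, needs about 2 N and stays where it is left. Starts between 0 and 0.012.
- gate_peg (a point): Centre (half-way up) of the upright black peg on top of the gate, by which it is pushed: 12 mm across, 36 mm tall, z 105 to 141 mm above the table; the rails' top beneath it is at z 107. It moves with the gate; gate shut, it lies at x 95, y 0 mm in the magazine's frame. Axes as the magazine's.
- roller_mid (a point): Centre of the jammed steel roller, a solid cylinder 31 mm across and 40 mm long, lying on the bore's floor, axis (x) along the sleeve; at first its centre is 28 to 42 mm in from the near mouth. 0.15 to 0.3 kg. Pinched by the sprung strip (about 6 N), it takes some 5 to 15 N to push along.
- rest: Plywood rod rest, fixed: base 190 (x) by 175 (y) by 8 mm with 90 degree V notches at x = -70 and +70 mm (each 16 mm thick), the V's lowest point at z 40, tops at z 66 mm; two places, at y = -42.5 and +42.5 mm. Origin at the centre of its underside on the table; x along the rods, z up.
- notch0 (a point): Where the middle of the thin rod lies when it rests in the place at y = -42.5 mm: z 51 mm above the table; axes as the rest's.
- notch1 (a point): The same for the place at y = +42.5 mm.
- rod_mid (a point): Centre of the thin wooden rod: round, 16 mm across, 260 mm long, axis along x, both ends alike, 0.06 kg. It lies in one of the rest's two places, axis 51 mm above the table, its middle near the rest's middle.
- bar_mid (a point): Centre of the thick wooden bar in the rest's other place: 38 mm across, 260 mm long, axis along x, 67 mm above the table. Too thick for the bore; leave it.
- spare_center (a point): Centre of a spare steel roller standing on its end, 31 mm across, 40 mm tall. Leave it.
- tape_mid (a point): Centre of a cardboard-coloured tape roll lying flat, 84 mm across, 24 mm high. Leave it.
- can_mid (a point): Centre of a closed grey can, 60 mm across, 100 mm tall. Leave it.
- driver_grip (a point): Middle of the handle of a screwdriver lying on the table. Leave it.
- roller: The jammed steel roller as a  origin on its side, 15.5 mm below its centre as it starts; x along its axis.
- rod: The thin rod as a  origin 11.3 mm below its middle as it starts; x along its axis.
- spare: The spare standing roller as a  origin at the centre of its underside.

How it is judged:
By the outcome, as a careful person would: the job done as asked, in the order asked, and still so for the second after the job is handed in, with the robot touching nothing.
It also fails if it takes over 67 s, if anything falls off the work surface, if the arm or the gripper's body presses on something with over 40 N, if the wrist force passes 120 N, or if a joint passes its speed limit or range.

## Working session

There is one attempt and no reset: what is moved stays moved. The work goes in short steps, Python scripts to look and compute and a tool call to move; the robot and the scene stay as the last step left them, time stands still between calls to the robot, and variables do not carry over. Pictures are saved under pics/ and viewed, and the job is handed in when it is done.

Besides the shell and the picture viewer there is one more tool, called after "Emit:" in YAML: its name, and indented under it one key for each argument. jog_arm: Moves the arm, as the interface text tells. Its arguments: {"type":"object","properties":{"plan":{"type":"string"},"claw":{"type":"number"},"newtons":{"type":"number"}},"required":["plan"]}

```bash
mkdir -p pics; ls; python3 - <<'E'
from cell import env
import cv2
o=env.get_obs(); print(o)
for n in ("side","top"):
    c=env.get_calibration(n); print(n,c)
    cv2.imwrite(f"pics/{n}0.png",env.read_camera(n)[:,:,::-1])
E
```

```text
pics
{'time_s': 0.0, 'q': array([ 1.09967913e+00,  1.81516128e-01,  1.60803558e+00,  1.29424212e-05,
        1.35379225e+00, -2.06317898e-01]), 'joint_vel': array([ 0.00079029, -0.00082479, -0.00036615, -0.00084473,  0.00010489,
        0.00119479]), 'joint_efforts': array([-1.57850402e-03, -4.44868612e+01, -3.51333046e+01, -4.09917002e-04,
        9.05657391e-03,  1.88316767e-05]), 'eef_pos': array([0.1502738 , 0.55456335, 0.30298473]), 'orientation': array([ 0.70150027, -0.0935583 ,  0.0931384 , -0.70033525]), 'contact_force': array([0.28787144, 0.00855131, 0.36684915]), 'torque': array([ 0.03508073, -0.00686904, -0.00674954]), 'grip_width': 1.0000782738661451}
side {'K': array([[447.27719394,   0.        , 321.38116444],
       [  0.        , 447.27719394, 230.5800519 ],
       [  0.        ,   0.        ,   1.        ]]), 'R': array([[ 0.83878279, -0.54403238,  0.02173034],
       [-0.27753216, -0.46155125, -0.84258314],
       [ 0.46842217,  0.70071336, -0.53812773]]), 't': array([-0.4361689 ,  0.23356537,  0.79282029])}
top {'K': array([[471.60133777,   0.        , 321.21126127],
       [  0.        , 471.60133777, 242.97804046],
       [  0.        ,   0.        ,   1.        ]]), 'R': array([[-0.02245101, -0.99931221, -0.02951358],
       [-0.99940941,  0.02320182, -0.02534789],
       [ 0.02601522,  0.02892707, -0.99924293]]), 't': array([0.03668171, 0.5234836 , 1.08786779])}
```

View pics/top0.png

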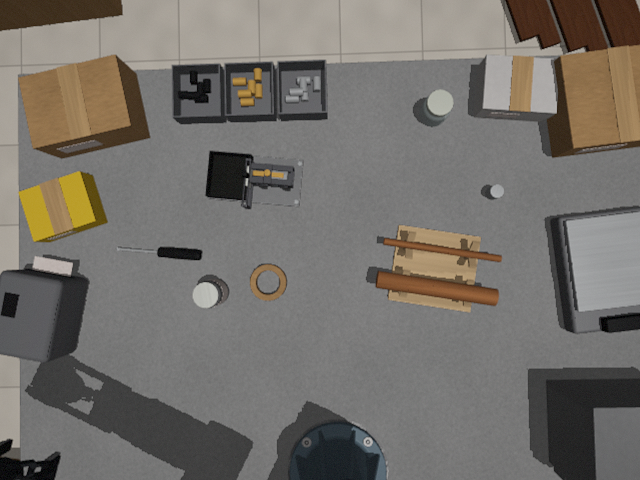

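View pics/side0.png

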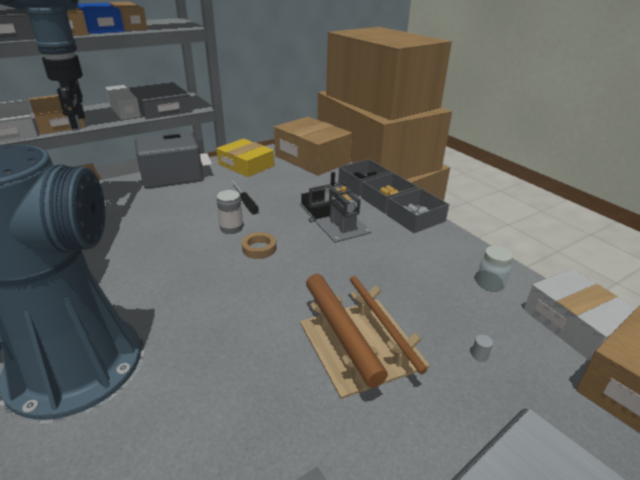

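```bash
python3 - <<'E'
import cv2
t=cv2.imread("pics/top0.png")
cv2.imwrite("pics/t_mag.png",cv2.resize(t[140:220,195:315],None,fx=6.6,fy=6.6,interpolation=cv2.INTER_CUBIC))
cv2.imwrite("pics/t_rest.png",cv2.resize(t[215:325,360:510],None,fx=5,fy=5,interpolation=cv2.INTER_CUBIC))
s=cv2.imread("pics/side0.png")
cv2.imwrite("pics/s_mag.png",cv2.resize(s[165:245,295:375],None,fx=7,fy=7,interpolation=cv2.INTER_CUBIC))
E
```

```text
(no output)
```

View pics/t_mag.png

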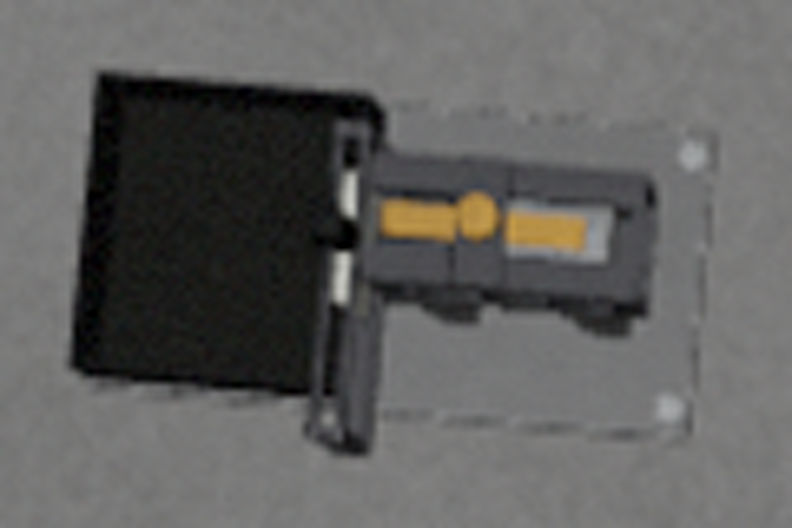

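View pics/t_rest.png

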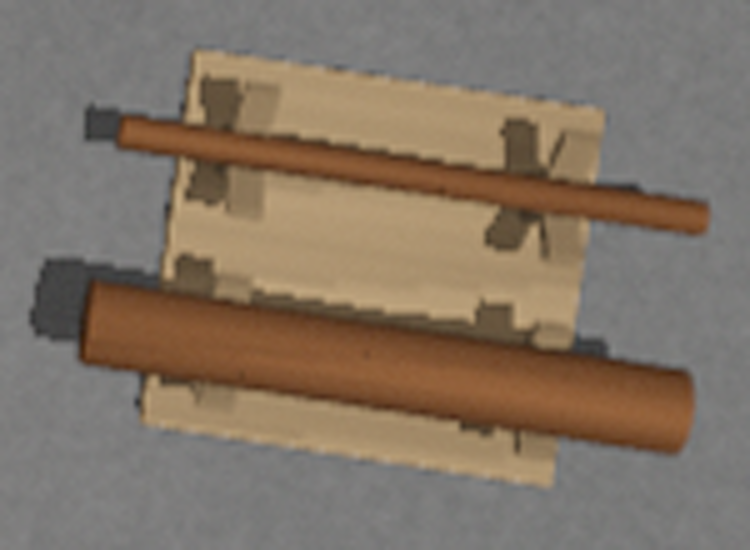

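View pics/s_mag.png

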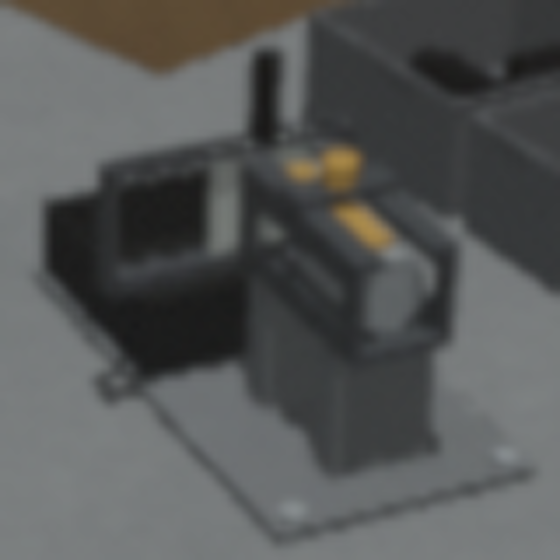

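```bash
cat > h.py <<'E'
import numpy as np, cv2
from scipy.optimize import least_squares
from cell import env
def proj(n,P,c=None):
    c=c or env.get_calibration(n); P=np.atleast_2d(P)
    p=(c['R']@P.T).T+c['t']; q=(c['K']@p.T).T; return q[:,:2]/q[:,2:]
def cr(pts,s,off): return (np.array(pts,float)+.5)/s-.5+np.array(off)
def W(pose,P):
    x,y,a=pose; P=np.atleast_2d(P); c,s=np.cos(a),np.sin(a)
    return np.c_[x+c*P[:,0]-s*P[:,1],y+s*P[:,0]+c*P[:,1],P[:,2]]
def fit(obs,x0):
    cal={n:env.get_calibration(n) for n,_,_ in obs}
    f=lambda p:np.concatenate([(proj(n,W(p,np.array(P)/1000),cal[n])-uv).ravel() for n,P,uv in obs])
    r=least_squares(f,x0,loss='soft_l1'); return r.x,f(r.x).reshape(-1,2)
E
cat > fit1.py <<'E'
from h import *
T=(6.6,(195,140)); S=(7,(295,165))
obs=[("top",[[-12,-55,6],[-12,55,6],[0,-21,102],[0,21,102]],cr([[716,133],[688,434],[655,180],[643,315]],*T)),
("side",[[-12,55,6],[-12,-55,6],[0,21,102],[0,-21,102]],cr([[278,535],[533,468],[360,260],[458,233]],*S))]
for o in (obs,obs[:1],obs[1:]):
    m,r=fit(o,[.65,.1,1.5]); print('mag',m,np.degrees(m[2])); print(r.round(1).tolist())
m,_=fit(obs,[.65,.1,1.5])
print('peg top y0/y12',proj('top',W(m,[[.095,0,.141],[.095,.012,.141]])))
R=(5,(360,215))
obs=[("top",[[95,-87.5,8],[-95,-87.5,8],[-95,87.5,8],[95,87.5,8]],cr([[195,50],[605,110],[553,487],[143,424]],*R))]
r,e=fit(obs,[.5,-.2,1.5]); print('rest',r,np.degrees(r[2]),e.round(1).tolist())
for y in(-.0425,.0425): print(y,W(r,[[0,y,.051]]))
# rod ends
def ray(n,uv,z):
    c=env.get_calibration(n); d=c['R'].T@np.linalg.inv(c['K'])@np.array([*uv,1]); o=-c['R'].T@c['t']; return o+d*(z-o[2])/d[2]
e1,e2=[ray('top',cr(p,*R),.051) for p in([121,132],[707,217])]
print('rod',e1,e2,np.linalg.norm(e1-e2),(e1+e2)/2,np.degrees(np.arctan2(*(e1-e2)[[1,0]])))
for nm,uv,z in (('can',(206,294),.1),('tape',(268,282),.024),('spare',(497,191),.04)): print(nm,ray('top',uv,z))
E
python3 fit1.py
```

```text
mag [0.66415783 0.08066515 1.46529836] 83.95541170238116
[[-0.0, 1.0], [0.3, 2.1], [-0.8, 0.2], [-0.6, -0.7], [0.4, -0.4], [1.0, -0.7], [0.1, 0.7], [0.7, 1.1]]
mag [0.66541252 0.07992625 1.4640829 ] 83.88577074388577
[[0.3, 0.4], [0.5, 1.6], [-0.4, -0.4], [-0.3, -1.3]]
mag [0.66339149 0.08205496 1.47869146] 84.72278011102946
[[0.1, -0.4], [0.3, -1.0], [-0.5, 0.6], [0.1, 0.9]]
peg top y0/y12 [[244.53946026 170.12031505]
 [244.03376793 175.9165279 ]]
rest [ 0.46038624 -0.23421773  1.40215488] 80.33755669734424 [[0.0, -0.0], [0.2, -0.2], [0.1, -0.0], [-0.4, 0.2]]
-0.0425 [[ 0.50228332 -0.24135107  0.051     ]]
0.0425 [[ 0.41848916 -0.2270844   0.051     ]]
rod [ 0.5242094  -0.11565136  0.051     ] [ 0.48076297 -0.37184052  0.051     ] 0.2598470276679078 [ 0.50248618 -0.24374594  0.051     ] 80.37493792971154
can [0.41856197 0.27044317 0.1       ]
tape [0.43724357 0.14806472 0.024     ]
spare [ 0.6303376  -0.37161421  0.04      ]
```

```bash
cat >> h.py <<'E'
from scipy.spatial.transform import Rotation as Ro
M=np.array([0.6643,0.0806,1.466]); REST=np.array([0.46038624,-0.23421773,1.40215488])
def go(P,jaw,o=None):
    """shift in tool mm, spin deg to reach TCP P with jaw axis (z tool) along world yaw jaw (mod pi)"""
    o=o or env.get_obs(); R=Ro.from_quat(o['orientation']); Rm=R.as_matrix()
    d=Rm.T@(np.array(P)-o['eef_pos'])*1000
    best=None
    for k in (-1,0,1,2):
        a=jaw+k*np.pi; z=np.array([np.cos(a),np.sin(a),0]); zl=Rm.T@z
        s=np.degrees(np.arctan2(zl[0],zl[2]))
        if best is None or abs(s)<abs(best): best=s
    print('shift',d.round(1),'spin',round(best,2),'| now',o['eef_pos'].round(4),'F',o['contact_force'].round(1),'t',round(o['time_s'],2),'g',round(o['grip_width'],3),'y',Rm[:,1].round(3),'z',Rm[:,2].round(3)); return d,best
E
python3 - <<'E'
from h import *
print(proj('side',W(M,[[.095,0,.141],[.095,.012,.141],[.095,.006,.141]])))
p=W(M,[[.095,.006,.25]])[0]; p[2]=.27; print(p)
go(p,M[2]+np.pi/2)
print(env.get_calibration('wrist'))
E
```

```text
[[335.77564546 171.28800293]
 [331.6783217  172.10746815]
 [333.7311682  171.69689862]]
[0.66827036 0.17570645 0.27      ]
shift [ 599.1   33.2 -230.1] spin 80.83 | now [0.1503 0.5546 0.3031] F [ 0.4 -0.1  0.5] t 0.1 g 0.998 y [-0.001 -0.001 -1.   ] z [ 0.262  0.965 -0.002]
{'K': array([[371.64829954,   0.        , 322.10535056],
       [  0.        , 371.64829954, 244.48818591],
       [  0.        ,   0.        ,   1.        ]]), 'R': array([[ 0.26119757,  0.96528159, -0.00269682],
       [ 0.9319577 , -0.25145063,  0.26120379],
       [ 0.25145709, -0.07073912, -0.96527991]]), 't': array([-0.5747332 , -0.03411863,  0.37978912])}
```

Emit:
jog_arm:
  plan: "300 10 -115 45; 600 20 -230 81; 600 20 -230 81; 600 20 -230 81; 600 20 -230 81; 600 20 -230 81; 600 20 -230 81; 600 20 -230 81; 600 20 -230 81; 600 20 -230 81"
  claw: 0.3

```text
time_s: 1.1
eef_pos: [0.5551, 0.2583, 0.2873]
orientation: [0.472, -0.527, 0.527, -0.47]
contact_force: [0.4, 1.2, 0.4]
grip_width: 0.7
```

```bash
python3 - <<'E'
from h import *
p=W(M,[[.097,.008,.25]])[0]
go(p,M[2]+np.pi/2)
E
```

```text
shift [ 67.3  37.3 119.8] spin -0.47 | now [0.5551 0.2583 0.2873] F [0.4 1.2 0.4] t 1.1 g 0.7 y [-0.001 -0.001 -1.   ] z [ 0.994 -0.113 -0.001]
```

Emit:
jog_arm:
  plan: "34 10 60 0; 67 20 120 -0.5; 67 37 120 -0.5; 67 37 120 -0.5; 67 37 120 -0.5; 67 37 120 -0.5"

```text
time_s: 1.7
eef_pos: [0.6662, 0.1789, 0.2505]
orientation: [-0.474, 0.525, -0.525, 0.473]
contact_force: [0.1, -0.2, 0.6]
grip_width: 0.701
```

```bash
python3 - <<'E'
from h import *
p=W(M,[[.097,.008,.25]])[0]
go(p,M[2]+np.pi/2)
for n in('wrist','side','top'):cv2.imwrite(f"pics/{n}1.png",env.read_camera(n)[:,:,::-1])
t=cv2.imread("pics/top1.png")
E
```

```text
shift [1.  0.5 0.4] spin 0.06 | now [0.6662 0.1789 0.2505] F [ 0.1 -0.2  0.6] t 1.7 g 0.701 y [-0.002 -0.001 -1.   ] z [ 0.995 -0.103 -0.001]
```

View pics/wrist1.png

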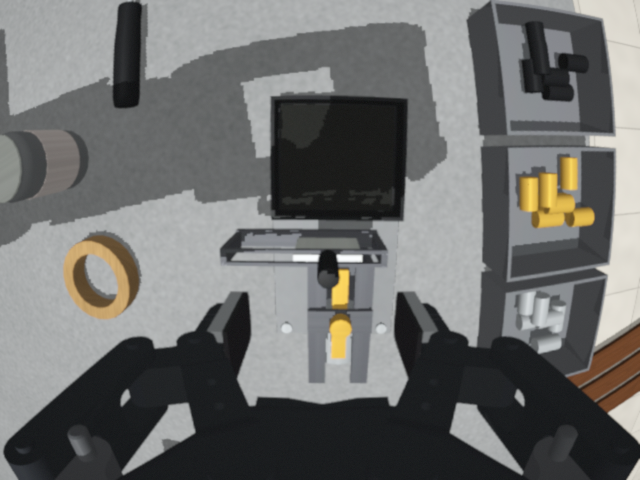

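```bash
cat >> h.py <<'E'
def projw(P,c=None):
    c=c or env.get_calibration('wrist'); p=(c['R']@np.atleast_2d(P).T).T+c['t']
    th=np.arctan2(np.hypot(p[:,0],p[:,1]),p[:,2]); ph=np.arctan2(p[:,1],p[:,0]); f=c['K'][0,0]
    return np.c_[c['K'][0,2]+f*th*np.cos(ph),c['K'][1,2]+f*th*np.sin(ph)]
E
python3 - <<'E'
from h import *
P=[[-.012,.055,.006],[-.012,-.055,.006],[0,.021,.102],[0,-.021,.102],[.205,.055,.006],[.205,-.055,.006],[.198,.049,.038],[.198,-.049,.038],[.108,.049,.038],[.108,-.049,.038],[.095,.008,.141],[.095,.008,.105],[.09,.021,.102],[.09,-.021,.102]]
im=cv2.imread('pics/wrist1.png'); x0,y0=210,80; s=3
c=cv2.resize(im[y0:y0+200,x0:x0+210],None,fx=s,fy=s,interpolation=cv2.INTER_CUBIC)
c=cv2.resize(im[y0:y0+310,x0:x0+210],None,fx=1.9*1,fy=1.9,interpolation=cv2.INTER_CUBIC)
c=cv2.resize(im[85:385,210:420],None,fx=2,fy=2,interpolation=cv2.INTER_CUBIC)
for u,v in projw(W(M,P)):
    cv2.circle(c,(int((u-210+.5)*2),int((v-85+.5)*2)),3,(0,0,255),1); print(round(u,1),round(v,1))
cv2.imwrite('pics/w1ov.png',c)
E
```

```text
274.1 334.7
386.9 334.6
304.6 384.7
362.3 384.4
267.4 100.3
397.5 101.5
269.1 104.1
398.0 105.4
270.7 219.7
395.0 220.2
323.1 283.5
323.0 262.2
302.2 268.2
368.9 268.3
```

View pics/w1ov.png

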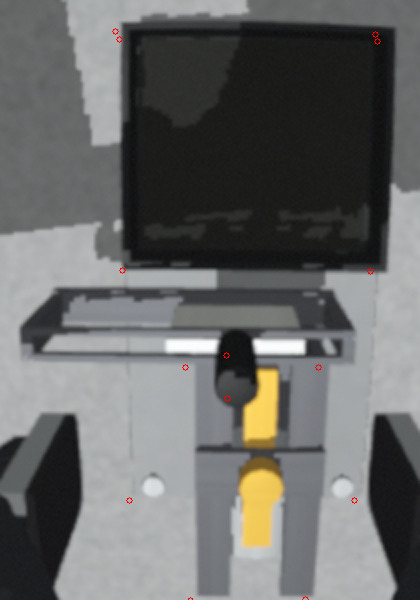

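```bash
cat > fit2.py <<'E'
from h import *
T=(6.6,(195,140)); S=(7,(295,165)); V=(2,(210,85))
ct,cs,cw=[env.get_calibration(n) for n in('top','side','wrist')]
o1=np.array([[-12,-55,6],[-12,55,6],[0,-21,102],[0,21,102]])/1e3; u1=cr([[716,133],[688,434],[655,180],[643,315]],*T)
o2=np.array([[-12,55,6],[-12,-55,6],[0,21,102],[0,-21,102]])/1e3; u2=cr([[278,535],[533,468],[360,260],[458,233]],*S)
o3=np.array([[-12,55,6],[-12,-55,6],[0,21,102],[0,-21,102]])/1e3; u3=cr([[134,498],[366,498],[198,597],[312,597]],*V)
def f(p,w=(1,1,1)):
    return np.concatenate([w[0]*(proj('t',W(p,o1),ct)-u1).ravel()*2.2,w[1]*(proj('s',W(p,o2),cs)-u2).ravel()*2.2,w[2]*(projw(W(p,o3),cw)-u3).ravel()*.85])
for w in((1,0,0),(0,1,0),(0,0,1),(1,1,1),(1,1,2)):
    r=least_squares(f,[.66,.08,1.466],args=(w,),loss='soft_l1'); print(w,r.x.round(4),np.degrees(r.x[2]).round(2)); print(f(r.x).reshape(-1,2).round(1).tolist())
m=r.x
for g in(0,.004,.006,.008,.010,.012): print(g,projw(W(m,[[.095,g,.141]])).round(1), proj('top',W(m,[[.095,g,.141]])).round(1),proj('side',W(m,[[.095,g,.141]])).round(1))
E
python3 fit2.py
```

```text
(1, 0, 0) [0.6653 0.0799 1.4653] 83.96
[[0.6, 1.0], [1.3, 3.6], [-1.0, -0.7], [-0.6, -2.7], [2.1, -0.8], [3.4, -1.6], [1.4, 1.5], [2.8, 2.5], [-1.3, 1.3], [-4.1, 1.2], [-2.3, 1.7], [-1.7, 1.5]]
(0, 1, 0) [0.6634 0.0822 1.4842] 85.04
[[-2.4, 2.6], [0.2, 5.4], [-3.7, 1.3], [-2.5, -0.6], [0.2, -0.8], [0.6, -2.5], [-1.1, 1.3], [0.0, 1.9], [-3.0, 0.5], [-5.6, -1.1], [-4.9, 0.2], [-4.1, -0.7]]
(0, 0, 1) [0.6674 0.0814 1.4643] 83.9
[[-0.8, -0.9], [-0.2, 1.7], [-2.5, -2.8], [-2.2, -4.8], [2.9, -2.0], [4.0, -2.6], [2.1, 0.5], [3.5, 1.5], [0.3, -0.0], [-2.4, -0.1], [-0.1, 0.2], [0.6, -0.1]]
(1, 1, 1) [0.6661 0.0812 1.4634] 83.85
[[-0.5, 0.4], [-0.1, 3.0], [-2.3, -1.4], [-2.0, -3.4], [2.0, -1.6], [3.2, -2.2], [1.2, 0.8], [2.7, 1.9], [-0.9, 0.2], [-3.5, 0.2], [-1.6, 0.5], [-0.9, 0.2]]
(1, 1, 2) [0.6669 0.0813 1.4631] 83.83
[[-0.6, -0.4], [-0.2, 2.2], [-2.4, -2.3], [-2.2, -4.2], [2.5, -1.8], [3.7, -2.4], [1.7, 0.6], [3.2, 1.6], [-0.2, 0.0], [-2.8, 0.1], [-0.7, 0.3], [0.0, 0.0]]
0 [[343.6 281.8]] [[244.2 168.7]] [[336.5 171. ]]
0.004 [[336.  281.7]] [[244.  170.6]] [[335.2 171.2]]
0.006 [[332.2 281.7]] [[243.9 171.6]] [[334.5 171.4]]
0.008 [[328.4 281.7]] [[243.9 172.6]] [[333.8 171.5]]
0.01 [[324.5 281.7]] [[243.8 173.5]] [[333.1 171.6]]
0.012 [[320.7 281.7]] [[243.7 174.5]] [[332.4 171.8]]
```

```bash
sed -i 's/^M=np.array(\[.*\]); REST/M=np.array([0.6665,0.0813,1.4635]); REST/' h.py; python3 - <<'E'
from h import *
go(W(M,[[.097,.008,.190]])[0],M[2]+np.pi/2)
E
```

```text
shift [ 0.5 61.7  2.7] spin 0.27 | now [0.6663 0.1795 0.2517] F [-0.3  0.8 -0.3] t 1.85 g 0.696 y [ 0.    -0.001 -1.   ] z [ 0.995 -0.102  0.001]
```

Emit:
jog_arm:
  plan: "0.5 20 2.7 0; 0.5 40 2.7 0.3; 0.5 61 2.7 0.3; 0.5 61 2.7 0.3; 0.5 61 2.7 0.3; 0.5 61 2.7 0.3"

```text
time_s: 2.45
eef_pos: [0.6696, 0.1791, 0.1929]
orientation: [0.472, -0.525, 0.527, -0.473]
contact_force: [-0.2, -0.1, 0.4]
grip_width: 0.7
```

Emit:
jog_arm:
  plan: "0 0 0 0; 0 0 0 0; 0 0 0 0; 0 0 0 0; 0 0 0 0; 0 0 0 0; 0 0 0 0; 0 0 0 0"
  claw: 1
  newtons: 30

```text
time_s: 3.25
eef_pos: [0.6699, 0.1792, 0.1936]
orientation: [0.472, -0.525, 0.527, -0.473]
contact_force: [-0.7, -0.3, 5.9]
grip_width: 0.125
```

```bash
python3 - <<'E'
from h import *
go(W(M,[[.097,.045,.190]])[0],M[2]+np.pi/2)
cv2.imwrite("pics/wrist2.png",env.read_camera('wrist')[:,:,::-1])
E
```

```text
shift [  0.7   3.4 -37.9] spin 0.01 | now [0.6699 0.1792 0.1936] F [-0.7 -0.3  5.9] t 3.25 g 0.125 y [ 0.004 -0.001 -1.   ] z [ 0.994 -0.107  0.004]
```

View pics/wrist2.png

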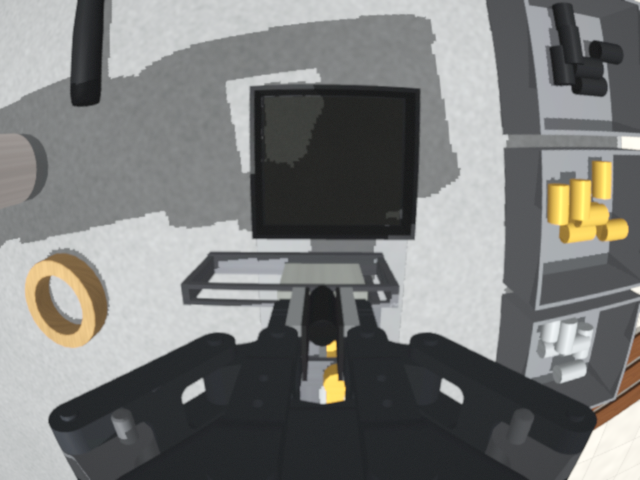

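Emit:
jog_arm:
  plan: "0.3 -1 -8 0; 0.3 -1 -16 0; 0.3 -1 -24 0; 0.3 -1 -32 0; 0.3 -1 -36 0; 0.3 -1 -36 0; 0.3 -1 -36 0"

```text
time_s: 4.0
eef_pos: [0.6329, 0.1832, 0.1937]
orientation: [0.472, -0.526, 0.526, -0.473]
contact_force: [-1.0, 4.9, -5.3]
grip_width: 0.121
```

Emit:
jog_arm:
  plan: "0 0 -1 0; 0 0 -2 0; 0 0 -3 0; 0 0 -3 0"

```text
time_s: 4.4
eef_pos: [0.6321, 0.1832, 0.1938]
orientation: [0.47, -0.524, 0.528, -0.474]
contact_force: [12.6, 4.5, -12.9]
grip_width: 0.12
```

Emit:
jog_arm:
  plan: "0 0 0 0; 0 0 0 0; 0 0 0 0; 0 0 0 0; 0 -20 0 0; 0 -60 0 0; 0 -60 0 0; 0 -60 0 0"
  claw: 0.4

```text
time_s: 5.2
eef_pos: [0.6324, 0.1832, 0.2557]
orientation: [0.47, -0.524, 0.529, -0.475]
contact_force: [0.5, -0.4, -0.1]
grip_width: 0.599
```

```bash
python3 - <<'E'
from h import *
go(W(REST,[[-0.03,-.0425,.20]])[0],REST[2]+np.pi/2)
print(projw(W(M,[[.095,g,.141] for g in(.040,.043,.045)])))
im=env.read_camera('wrist')[:,:,::-1]
cv2.imwrite("pics/wrist3.png",cv2.resize(im[80:320,180:440],None,fx=2.5,fy=2.5,interpolation=cv2.INTER_CUBIC))
E
```

```text
shift [466.1  54.2 -86.3] spin 3.51 | now [0.6324 0.1832 0.2557] F [ 0.5 -0.4 -0.1] t 5.2 g 0.599 y [ 0.011  0.    -1.   ] z [ 0.994 -0.107  0.011]
[[329.23043454 279.75202897]
 [323.60565631 279.77271857]
 [319.85438988 279.78352675]]
```

View pics/wrist3.png

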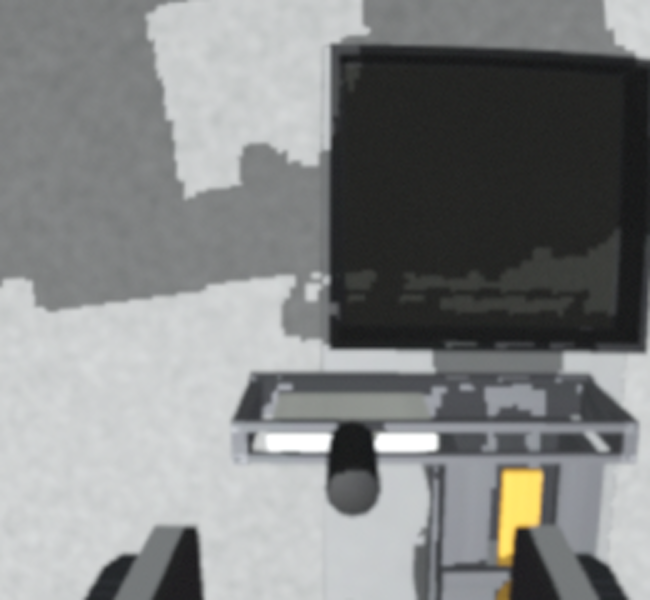

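Emit:
jog_arm:
  plan: "50 0 0 0; 250 0 -40 2; 466 0 -86 3.5; 466 0 -86 3.5; 466 0 -86 3.5; 466 0 -86 3.5; 466 0 -86 3.5; 466 0 -86 3.5; 466 20 -86 3.5; 466 40 -86 3.5"

```text
time_s: 6.25
eef_pos: [0.4957, -0.2749, 0.2138]
orientation: [0.453, -0.538, 0.544, -0.457]
contact_force: [0.4, 0.2, -0.2]
grip_width: 0.602
```

Emit:
jog_arm:
  plan: "0 0 0 0; 0 0 0 0"

```text
time_s: 6.45
eef_pos: [0.4946, -0.2748, 0.2123]
orientation: [0.453, -0.539, 0.543, -0.457]
contact_force: [-0.1, 0.5, -0.3]
grip_width: 0.597
```

```bash
python3 - <<'E'
from h import *
go(W(REST,[[-0.03,-.0425,.20]])[0],REST[2]+np.pi/2)
im=env.read_camera('wrist')[:,:,::-1]
P=[[.1276,-.0425,.051],[-.1324,-.0425,.051],[.095,-.0875,.008],[.095,.0875,.008],[-.095,-.0875,.008],[-.03,-.0425,.059]]
im=cv2.resize(im[:,80:560],None,fx=1.25,fy=1.25,interpolation=cv2.INTER_CUBIC)
q=projw(W(REST,P)); print(q)
for u,v in q: cv2.circle(im,(int((u-80)*1.25),int(v*1.25)),3,(0,0,255),1)
cv2.imwrite("pics/wrist4.png",im)
E
```

```text
shift [-4.3 12.3  1.8] spin -0.25 | now [ 0.4946 -0.2748  0.2123] F [-0.1  0.5 -0.3] t 6.45 g 0.597 y [ 0.008 -0.001 -1.   ] z [ 0.985 -0.172  0.008]
[[321.40046262   3.10750041]
 [322.31886402 375.41608996]
 [382.03989514  65.67470547]
 [154.52497722  76.12441961]
 [376.46809594 306.70285633]
 [322.08716508 247.85574235]]
```

View pics/wrist4.png

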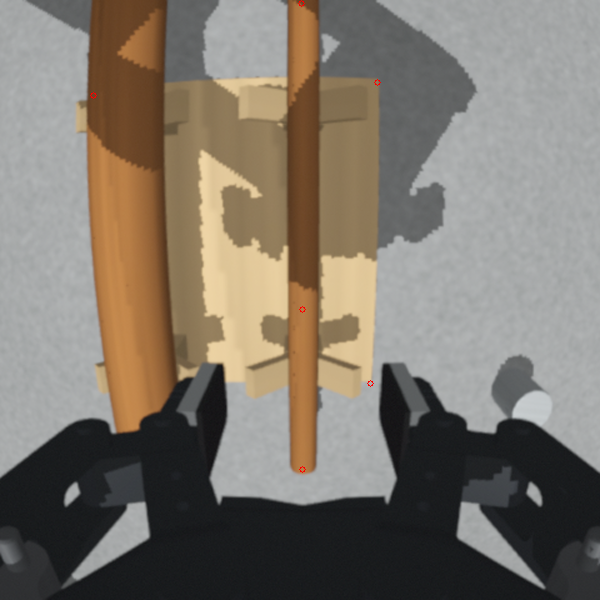

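Emit:
jog_arm:
  plan: "-4 40 2.4 -0.2; -4 80 2.4 -0.2; -4 106 2.4 -0.2; -4 106 2.4 -0.2; -4 106 2.4 -0.2; -4 106 2.4 -0.2; -4 106 2.4 -0.2"

```text
time_s: 7.2
eef_pos: [0.5008, -0.2716, 0.1096]
orientation: [0.454, -0.536, 0.544, -0.459]
contact_force: [0.5, -0.2, -0.6]
grip_width: 0.603
```

Emit:
jog_arm:
  plan: "0 0 0 0; 0 0 0 0; 0 0 0 0; 0 0 0 0; 0 0 0 0; 0 0 0 0; 0 0 0 0"
  claw: 1
  newtons: 60

```text
time_s: 7.9
eef_pos: [0.4968, -0.271, 0.11]
orientation: [0.456, -0.539, 0.541, -0.457]
contact_force: [-22.3, 2.8, 18.4]
grip_width: 0.163
```

```bash
python3 - <<'E'
from h import *
go(W(REST,[[-0.03,-.0425,.105]])[0],REST[2]+np.pi/2)
cv2.imwrite("pics/wrist5.png",env.read_camera('wrist')[:,:,::-1])
E
```

```text
shift [-0.1  5.   0.4] spin 0.11 | now [ 0.4968 -0.271   0.11  ] F [-22.3   2.8  18.4] t 7.9 g 0.163 y [ 0.002 -0.001 -1.   ] z [ 0.986 -0.166  0.002]
```

View pics/wrist5.png

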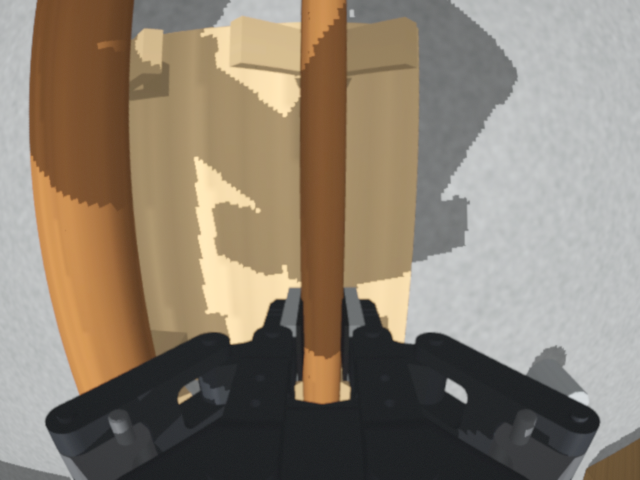

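Emit:
jog_arm:
  plan: "0 -10 0 0; 0 -30 0 0; 0 -60 0 0; 0 -90 0 0; 0 -90 0 0; 0 -90 0 0; 0 -90 0 0; 0 -90 0 0"

```text
time_s: 8.75
eef_pos: [0.496, -0.2704, 0.1986]
orientation: [-0.456, 0.54, -0.54, 0.457]
contact_force: [0.0, 0.1, -1.2]
grip_width: 0.162
```

```bash
python3 - <<'E'
from h import *
go(W(M,[[-.188,0,.20]])[0],M[2]+np.pi/2)
for n in('top','side'):cv2.imwrite(f"pics/{n}6.png",env.read_camera(n)[:,:,::-1])
E
```

```text
shift [-187.4   -1.3  120.9] spin -3.41 | now [ 0.496  -0.2704  0.1986] F [ 0.   0.1 -1.2] t 8.75 g 0.162 y [ 0.     0.001 -1.   ] z [ 0.986 -0.166  0.   ]
```

View pics/side6.png

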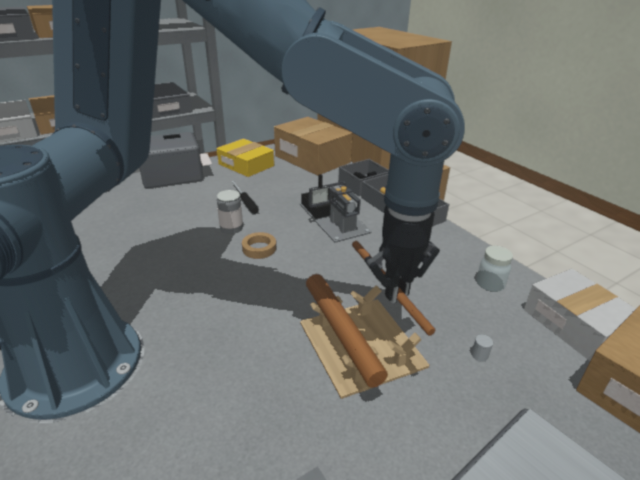

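Emit:
jog_arm:
  plan: "-40 0 30 -1; -100 0 70 -2.5; -187 0 121 -3.4; -187 0 121 -3.4; -187 0 121 -3.4; -187 0 121 -3.4; -187 0 121 -3.4; -187 0 121 -3.4"

```text
time_s: 9.65
eef_pos: [0.6457, -0.1071, 0.1983]
orientation: [-0.472, 0.527, -0.526, 0.472]
contact_force: [-0.2, 0.5, -1.7]
grip_width: 0.161
```

```bash
python3 - <<'E'
from h import *
go(W(M,[[-.188,0,.137]])[0],M[2]+np.pi/2)
E
```

```text
shift [-1.5 61.3  0.5] spin -0.07 | now [ 0.6457 -0.1071  0.1983] F [-0.2  0.5 -1.7] t 9.65 g 0.161 y [-0.001  0.    -1.   ] z [ 0.994 -0.108 -0.001]
```

Emit:
jog_arm:
  plan: "-1 30 0.5 0; -1 61 0.5 0; -1 61 0.5 0; -1 61 0.5 0; -1 61 0.5 0; -1 61 0.5 0"

```text
time_s: 10.25
eef_pos: [0.6473, -0.1068, 0.1396]
orientation: [0.472, -0.526, 0.527, -0.472]
contact_force: [0.4, -1.1, -0.9]
grip_width: 0.158
```

```bash
python3 - <<'E'
from h import *
go(W(M,[[-.188,0,.137]])[0],M[2]+np.pi/2)
A=W(M,[[-.03,0,.078],[-.03,.008,.078],[-.03,-.008,.078],[0,0,.081],[0,.021,.102],[0,-.021,.102]])
for n,b in(('wrist',(220,0,200,150)),('side',(300,160,120,90)),('top',(230,140,120,90))):
    q=projw(A) if n=='wrist' else proj(n,A)
    im=env.read_camera(n)[:,:,::-1]
    s=4 if n=='wrist' else 6
    c=cv2.resize(im[b[1]:b[1]+b[3],b[0]:b[0]+b[2]],None,fx=s,fy=s,interpolation=cv2.INTER_CUBIC)
    for u,v in q: cv2.circle(c,(int((u-b[0]+.5)*s),int((v-b[1]+.5)*s)),3,(0,0,255),1)
    cv2.imwrite(f"pics/{n}7.png",c)
E
```

```text
shift [-1.1  2.6 -1.1] spin -0.09 | now [ 0.6473 -0.1068  0.1396] F [ 0.4 -1.1 -0.9] t 10.25 g 0.158 y [ 0.002 -0.001 -1.   ] z [ 0.994 -0.109  0.002]
```

View pics/wrist7.png

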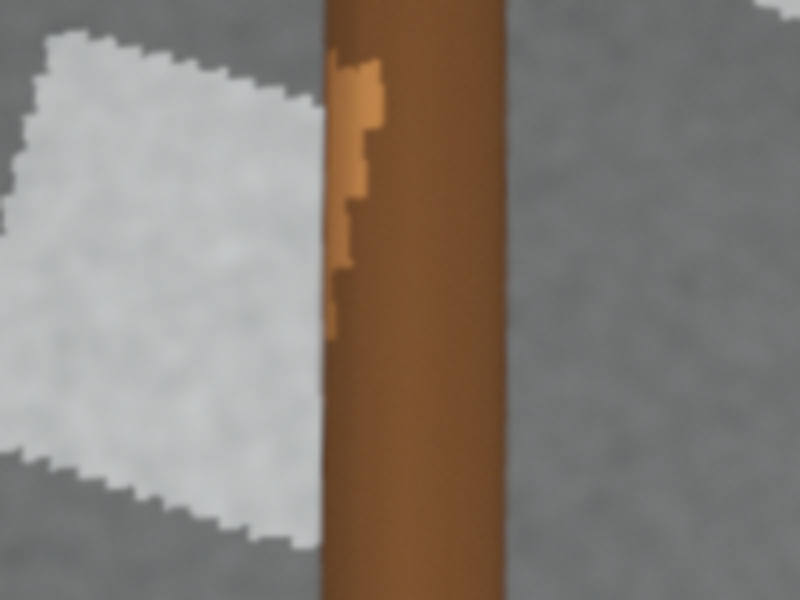

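View pics/side7.png

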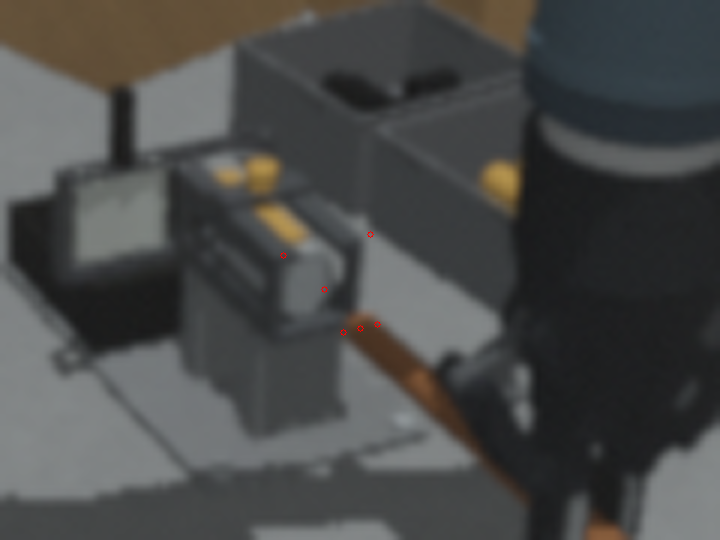

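View pics/top7.png

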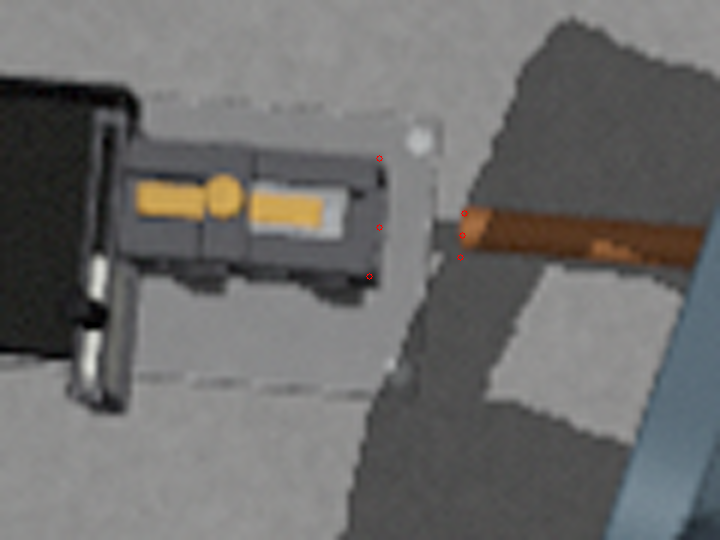

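```bash
python3 - <<'E'
from h import *
o=env.get_obs();print(o['eef_pos'])
im=env.read_camera('top')[:,:,::-1].copy(); cv2.imwrite('pics/top8full.png',im)
s=9; c=cv2.resize(im[155:200,250:335],None,fx=s,fy=s,interpolation=cv2.INTER_CUBIC)
cv2.imwrite('pics/top8.png',c)
im=env.read_camera('side')[:,:,::-1]; cv2.imwrite('pics/side8full.png',im)
c=cv2.resize(im[185:235,320:395],None,fx=10,fy=10,interpolation=cv2.INTER_CUBIC)
cv2.imwrite('pics/side8.png',c)
# wrist: rod centred on TCP?
Rm=Ro.from_quat(o['orientation']).as_matrix()
for d in(100,130,150):
    P=o['eef_pos']+Rm@np.array([-d/1e3,.059,0]); print(d,projw(P),projw(P+Rm[:,2]*.008),projw(P-Rm[:,2]*.008))
E
```

```text
[ 0.6468292  -0.10629107  0.13858652]
100 [[323.65149303  53.862843  ]] [[346.92997462  54.13280042]] [[300.3673763  54.0661303]]
130 [[323.65458276 -21.94543894]] [[346.21471718 -21.61666078]] [[301.08961906 -21.68348017]]
150 [[323.63553163 -65.66796706]] [[345.4421878  -65.32624895]] [[301.82473565 -65.39034289]]
```

View pics/top8.png

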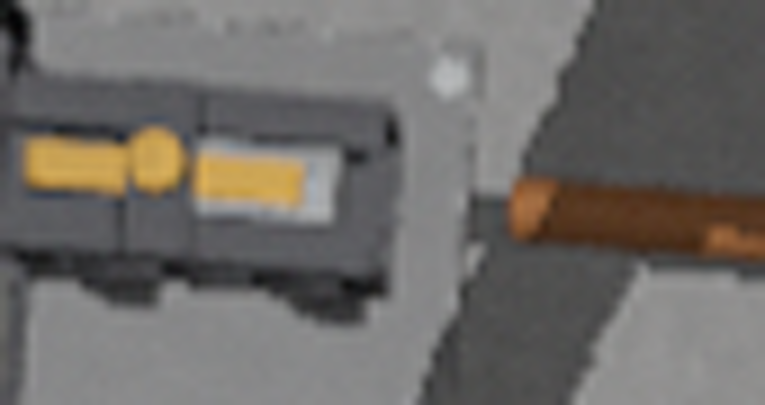

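View pics/side8.png

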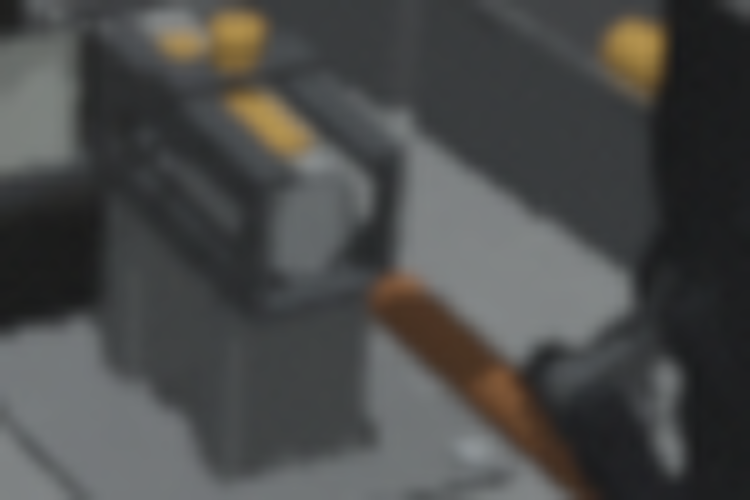

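Emit:
jog_arm:
  plan: "-8 1 -1.5 0; -16 1 -1.8 0; -24 1 -1.8 0; -30 1 -1.8 0; -34 1 -1.8 0; -38 1 -1.8 0; -38 1 -1.8 0"

```text
time_s: 11.2
eef_pos: [0.6489, -0.0675, 0.1369]
orientation: [-0.472, 0.526, -0.526, 0.472]
contact_force: [-0.3, 0.9, -0.4]
grip_width: 0.162
```

```bash
python3 - <<'E'
from h import *
go(W(M,[[-.055,0,.137]])[0],M[2]+np.pi/2)
for n,b in(('side',(320,185,75,50)),('top',(240,150,85,60))):
    im=env.read_camera(n)[:,:,::-1]
    cv2.imwrite(f"pics/{n}9.png",cv2.resize(im[b[1]:b[1]+b[3],b[0]:b[0]+b[2]],None,fx=8,fy=8,interpolation=cv2.INTER_CUBIC))
E
```

```text
shift [-94.9  -0.1   1.5] spin -0.02 | now [ 0.6489 -0.0675  0.1369] F [-0.3  0.9 -0.4] t 11.2 g 0.162 y [-0.  0. -1.] z [ 0.994 -0.107 -0.   ]
```

View pics/side9.png

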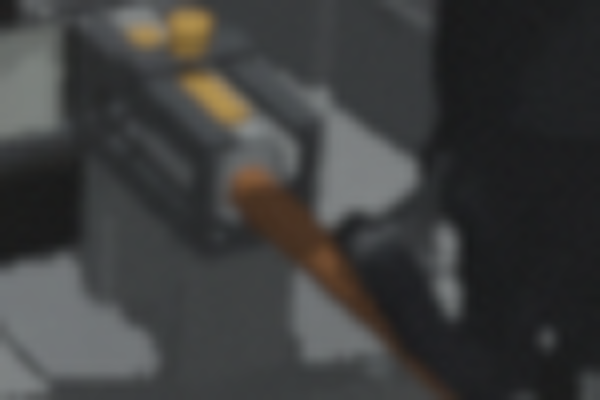

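View pics/top9.png

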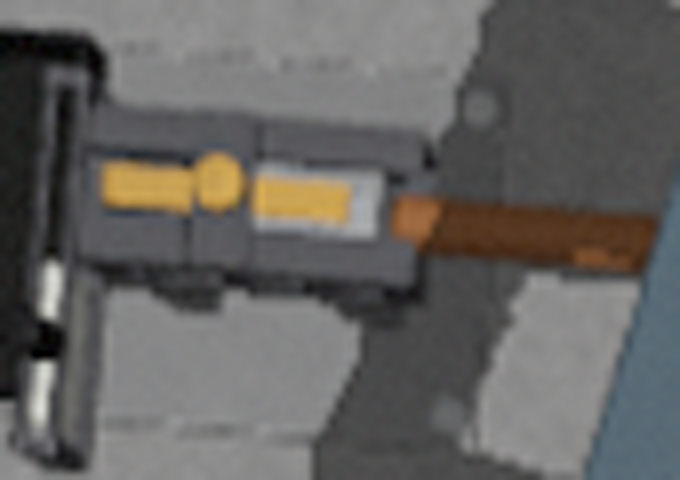

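Emit:
jog_arm:
  plan: "-6 0 0.5 0; -12 0 0.5 0; -18 0 0.5 0; -24 0 0.5 0; -30 0 0.5 0; -36 0 0.5 0; -42 0 0.5 0; -48 0 0.5 0; -54 0 0.5 0; -54 0 0.5 0"

```text
time_s: 12.3
eef_pos: [0.6555, -0.0156, 0.1372]
orientation: [0.473, -0.526, 0.527, -0.472]
contact_force: [-0.9, -4.3, 0.7]
grip_width: 0.164
```

```bash
python3 - <<'E'
from h import *
go(W(M,[[-.055,0,.137]])[0],M[2]+np.pi/2)
for n,b in(('side',(310,165,75,65)),('top',(200,140,100,75))):
    im=env.read_camera(n)[:,:,::-1]
    cv2.imwrite(f"pics/{n}10.png",cv2.resize(im[b[1]:b[1]+b[3],b[0]:b[0]+b[2]],None,fx=7,fy=7,interpolation=cv2.INTER_CUBIC))
E
```

```text
shift [-42.5   0.1   0.5] spin -0.07 | now [ 0.6555 -0.0156  0.1372] F [-0.9 -4.3  0.7] t 12.3 g 0.164 y [ 0.    -0.002 -1.   ] z [ 0.994 -0.108  0.001]
```

View pics/top10.png

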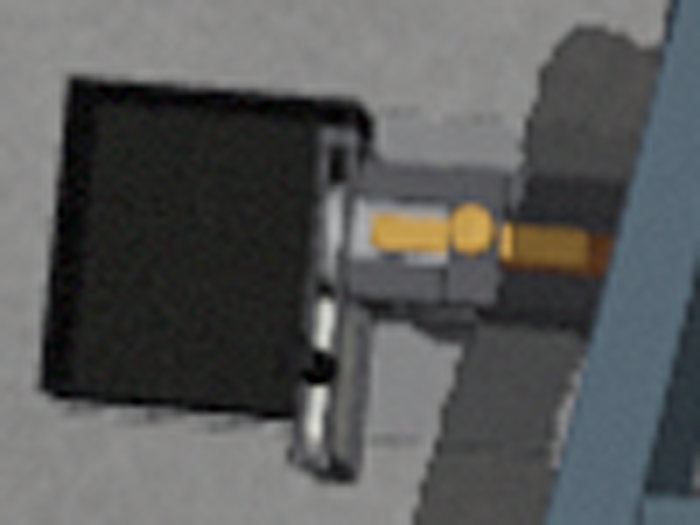

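Emit:
jog_arm:
  plan: "-5 0 0.3 0; -10 0 0.3 0; -15 0 0.3 0; -20 0 0.3 0; -25 0 0.3 0; -30 0 0.3 0; -35 0 0.3 0; -40 0 0.3 0; -45 0 0.3 0; -47 0 0.3 0"

```text
time_s: 13.4
eef_pos: [0.6608, 0.0321, 0.137]
orientation: [0.473, -0.526, 0.527, -0.472]
contact_force: [0.6, -0.2, -0.2]
grip_width: 0.164
```

```bash
python3 - <<'E'
from h import *
go(W(M,[[-.055,0,.137]])[0],M[2]+np.pi/2)
for n,b in(('wrist',(170,0,300,225)),('top',(200,140,100,75))):
    im=env.read_camera(n)[:,:,::-1]; s=7 if n=='top' else 2.6
    cv2.imwrite(f"pics/{n}11.png",cv2.resize(im[b[1]:b[1]+b[3],b[0]:b[0]+b[2]],None,fx=s,fy=s,interpolation=cv2.INTER_CUBIC))
E
```

```text
shift [5.4 0.1 0.4] spin -0.04 | now [0.6608 0.0321 0.137 ] F [ 0.6 -0.2 -0.2] t 13.4 g 0.164 y [ 0.    -0.001 -1.   ] z [ 0.994 -0.108  0.   ]
```

View pics/top11.png

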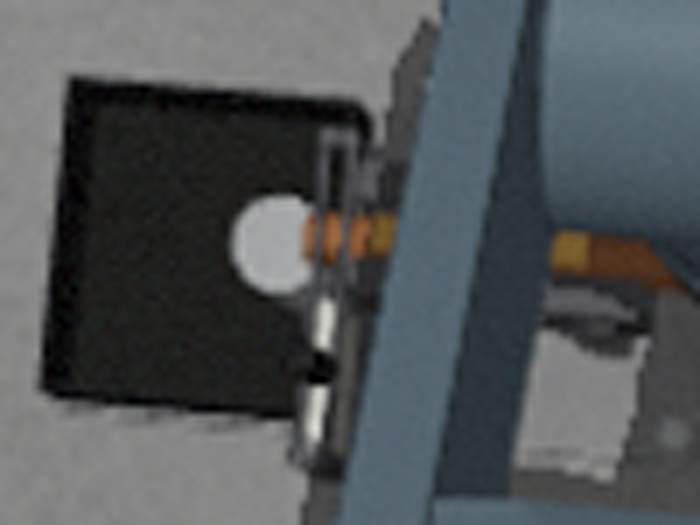

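View pics/wrist11.png

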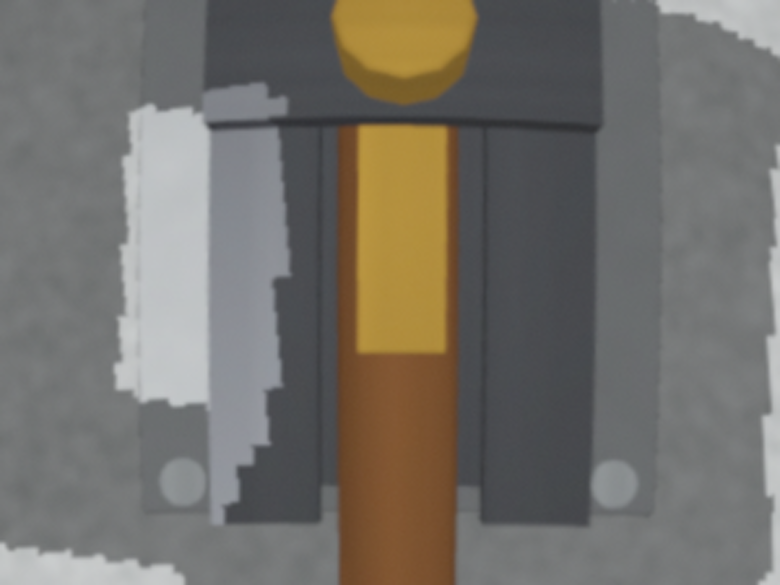

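Emit:
jog_arm:
  plan: "10 0 0 0; 25 0 0 0; 45 0 0 0; 65 0 0 0; 85 0 0 0; 105 0 0 0; 125 0 0 0; 145 0 0 0; 155 0 0 0; 155 0 0 0"

```text
time_s: 14.5
eef_pos: [0.6437, -0.1248, 0.1373]
orientation: [0.472, -0.526, 0.528, -0.471]
contact_force: [-0.2, 0.2, -0.2]
grip_width: 0.161
```

```bash
python3 - <<'E'
from h import *
# target: TCP at rest x -0.030 (grab pose), hover
go([0.496,-0.2704,0.1986],np.arctan2(-.166,.986))
for n,b in(('side',(290,160,150,112)),('top',(200,140,160,120))):
    im=env.read_camera(n)[:,:,::-1]; s=5
    cv2.imwrite(f"pics/{n}12.png",cv2.resize(im[b[1]:b[1]+b[3],b[0]:b[0]+b[2]],None,fx=s,fy=s,interpolation=cv2.INTER_CUBIC))
E
```

```text
shift [ 161.2  -61.  -130.6] spin 3.2 | now [ 0.6437 -0.1248  0.1373] F [-0.2  0.2 -0.2] t 14.5 g 0.161 y [ 0.    -0.002 -1.   ] z [ 0.994 -0.111  0.001]
```

View pics/top12.png

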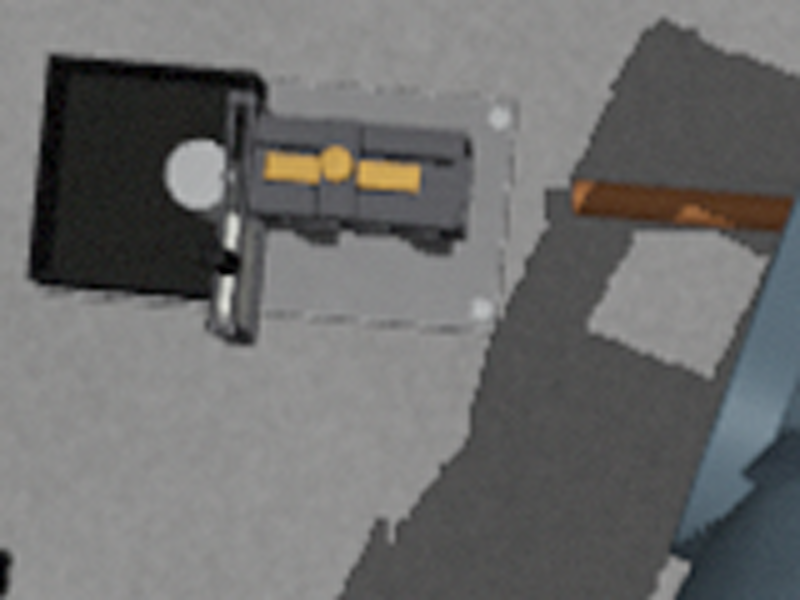

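View pics/side12.png

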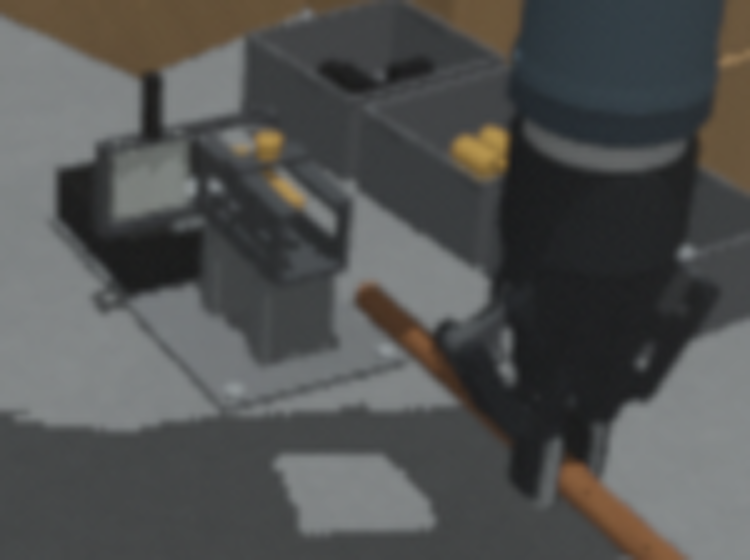

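Emit:
jog_arm:
  plan: "20 -40 0 0; 60 -61 -40 1; 110 -61 -80 2; 161 -61 -131 3.2; 161 -61 -131 3.2; 161 -61 -131 3.2; 161 -61 -131 3.2; 161 -61 -131 3.2; 161 -61 -131 3.2; 161 -61 -131 3.2"

```text
time_s: 15.6
eef_pos: [0.497, -0.2673, 0.1982]
orientation: [0.458, -0.539, 0.539, -0.458]
contact_force: [-0.7, -0.2, -0.5]
grip_width: 0.162
```

```bash
python3 - <<'E'
from h import *
go([0.4965,-0.2707,0.110],np.arctan2(-.166,.986))
im=env.read_camera('wrist')[:,:,::-1]
cv2.imwrite("pics/wrist13.png",im)
E
```

```text
shift [ 3.4 88.2  0. ] spin 0.24 | now [ 0.497  -0.2673  0.1982] F [-0.7 -0.2 -0.5] t 15.6 g 0.162 y [ 0.    -0.001 -1.   ] z [ 0.987 -0.162  0.   ]
```

View pics/wrist13.png

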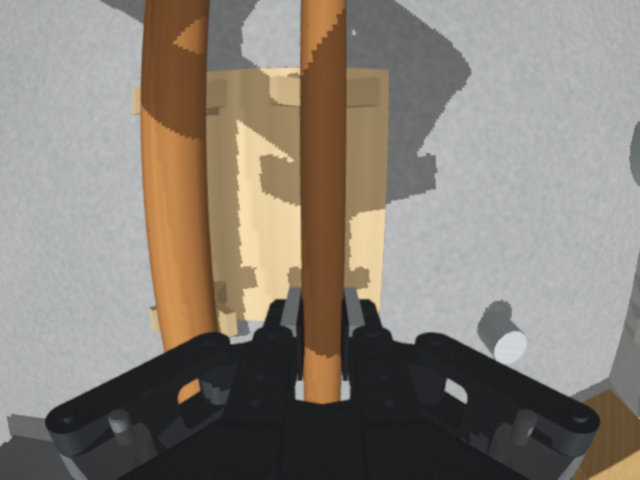

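Emit:
jog_arm:
  plan: "3 30 0 0.2; 3 55 0 0.2; 3 75 0 0.2; 3 82 0 0.2; 3 85 0 0.2; 3 85 0 0.2"

```text
time_s: 16.25
eef_pos: [0.4968, -0.2705, 0.1136]
orientation: [0.457, -0.539, 0.54, -0.457]
contact_force: [0.3, -0.5, -0.5]
grip_width: 0.164
```

```bash
python3 - <<'E'
from h import *
go([0.4965,-0.2707,0.110],np.arctan2(-.166,.986))
E
```

```text
shift [ 0.2  3.6 -0.3] spin 0.04 | now [ 0.4968 -0.2705  0.1136] F [ 0.3 -0.5 -0.5] t 16.25 g 0.164 y [ 0.    -0.001 -1.   ] z [ 0.986 -0.165  0.001]
```

Emit:
jog_arm:
  plan: "0 2 0 0; 0 3.5 0 0; 0 4.5 0 0; 0 4.5 0 0; 0 4.5 0 0"

```text
time_s: 16.75
eef_pos: [0.4974, -0.271, 0.111]
orientation: [0.457, -0.539, 0.541, -0.457]
contact_force: [-3.9, 1.8, 9.0]
grip_width: 0.161
```

Emit:
jog_arm:
  plan: "0 0 0 0; 0 0 0 0; 0 0 0 0; 0 0 0 0; 0 0 0 0; 0 0 0 0"
  claw: 0.4

```text
time_s: 17.35
eef_pos: [0.4973, -0.2709, 0.1108]
orientation: [0.457, -0.539, 0.541, -0.457]
contact_force: [-0.1, -0.4, -1.0]
grip_width: 0.599
```

Emit:
jog_arm:
  plan: "0 -15 0 0; 0 -40 0 0; 0 -90 0 0; 0 -130 0 0; 0 -130 0 0; 0 -130 0 0"

```text
time_s: 17.95
eef_pos: [0.4977, -0.2711, 0.2431]
orientation: [0.457, -0.537, 0.542, -0.457]
contact_force: [-0.2, 0.2, -0.5]
grip_width: 0.6
```

```bash
python3 - <<'E'
from h import *
go(W(M,[[.097,.045,.255]])[0],M[2]+np.pi/2)
for n in('wrist','side'):
  im=env.read_camera(n)[:,:,::-1]
  cv2.imwrite(f"pics/{n}14.png",im)
s=cv2.imread('pics/side14.png'); cv2.imwrite('pics/side14c.png',cv2.resize(s[260:400,290:440],None,fx=4,fy=4,interpolation=cv2.INTER_CUBIC))
E
```

```text
shift [-469.5  -13.6   57.9] spin -3.35 | now [ 0.4977 -0.2711  0.2431] F [-0.2  0.2 -0.5] t 17.95 g 0.6 y [ 0.004 -0.005 -1.   ] z [ 0.986 -0.165  0.005]
```

View pics/wrist14.png

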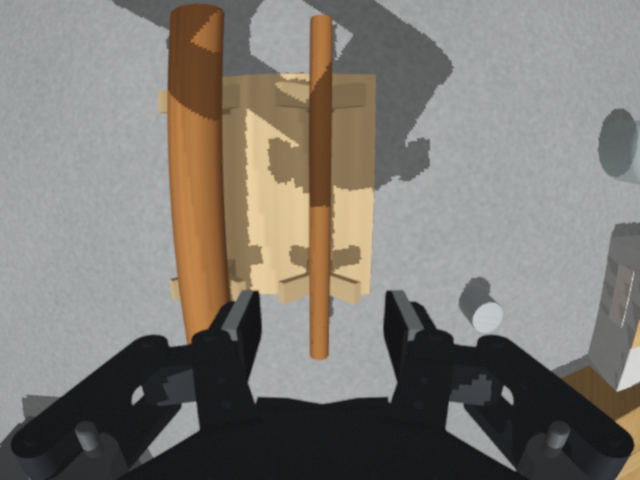

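View pics/side14c.png

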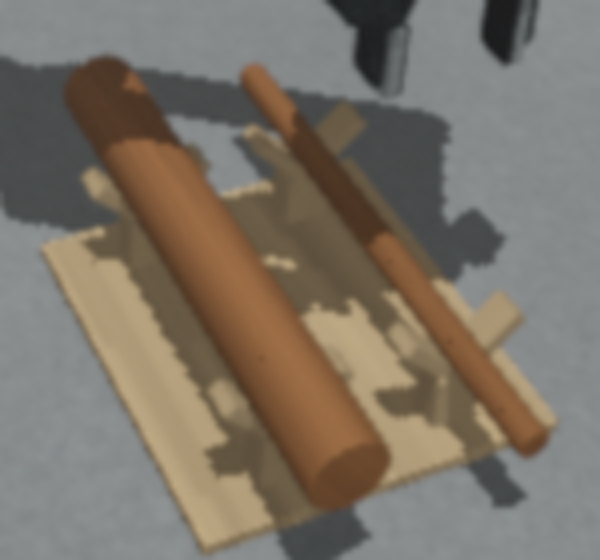

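Emit:
jog_arm:
  plan: "-50 -14 0 0; -240 -14 30 -1.5; -470 -14 58 -3.3; -470 -14 58 -3.3; -470 -14 58 -3.3; -470 -14 58 -3.3; -470 -14 58 -3.3; -470 -14 58 -3.3; -470 -14 58 -3.3; -470 -14 58 -3.3"

```text
time_s: 19.05
eef_pos: [0.6307, 0.1877, 0.2512]
orientation: [-0.474, 0.526, -0.525, 0.472]
contact_force: [0.5, 0.0, -0.0]
grip_width: 0.597
```

Emit:
jog_arm:
  plan: "0 0 0 0; 0 0 0 0"

```text
time_s: 19.25
eef_pos: [0.6295, 0.1883, 0.2487]
orientation: [-0.476, 0.527, -0.524, 0.471]
contact_force: [-0.4, -0.9, 0.3]
grip_width: 0.599
```

```bash
python3 - <<'E'
from h import *
go([0.6324,0.1832,0.190],M[2]+np.pi/2)
E
```

```text
shift [ 4.6 58.6  3.9] spin 0.21 | now [0.6295 0.1883 0.2487] F [-0.4 -0.9  0.3] t 19.25 g 0.599 y [-0.008 -0.002 -1.   ] z [ 0.995 -0.104 -0.007]
```

Emit:
jog_arm:
  plan: "4.6 20 3.9 0; 4.6 40 3.9 0.2; 4.6 58 3.9 0.2; 4.6 58 3.9 0.2; 4.6 58 3.9 0.2; 4.6 58 3.9 0.2"

```text
time_s: 19.85
eef_pos: [0.633, 0.1824, 0.1919]
orientation: [-0.474, 0.527, -0.525, 0.47]
contact_force: [0.3, 0.2, 0.5]
grip_width: 0.597
```

Emit:
jog_arm:
  plan: "0 0 0 0; 0 0 0 0; 0 0 0 0; 0 0 0 0; 0 0 0 0; 0 0 0 0; 0 0 0 0; 0 0 0 0"
  claw: 1
  newtons: 30

```text
time_s: 20.65
eef_pos: [0.6334, 0.1825, 0.1928]
orientation: [-0.474, 0.527, -0.526, 0.471]
contact_force: [-2.5, -1.3, 5.7]
grip_width: 0.122
```

```bash
python3 - <<'E'
from h import *
go(W(M,[[.097,0,.193]])[0],M[2]+np.pi/2)
E
```

```text
shift [ 0.  -0.4 43.7] spin -0.04 | now [0.6334 0.1825 0.1928] F [-2.5 -1.3  5.7] t 20.65 g 0.122 y [-0.005 -0.002 -1.   ] z [ 0.994 -0.108 -0.005]
```

Emit:
jog_arm:
  plan: "0 -0.5 8 0; 0 -0.5 16 0; 0 -0.5 24 0; 0 -0.5 32 0; 0 -0.5 40 0; 0 -0.5 43 0; 0 -0.5 43 0; 0 -0.5 43 0"

```text
time_s: 21.45
eef_pos: [0.6767, 0.1776, 0.193]
orientation: [-0.474, 0.527, -0.526, 0.471]
contact_force: [1.4, -2.6, -2.1]
grip_width: 0.121
```

Emit:
jog_arm:
  plan: "0 0 1 0; 0 0 2 0; 0 0 3 0; 0 0 4 0; 0 0 4 0"

```text
time_s: 21.95
eef_pos: [0.6784, 0.1775, 0.1929]
orientation: [-0.475, 0.528, -0.524, 0.469]
contact_force: [-12.5, -1.1, 6.8]
grip_width: 0.129
```

Emit:
jog_arm:
  plan: "0 0 -1 0; 0 0 -2 0; 0 0 -2 0; 0 0 -2 0; 0 -20 -2 0; 0 -62 -2 0; 0 -62 -2 0; 0 -62 -2 0; 0 -62 -2 0"
  claw: 0.4

```text
time_s: 22.85
eef_pos: [0.6766, 0.1778, 0.2539]
orientation: [-0.476, 0.528, -0.524, 0.469]
contact_force: [-0.5, 0.2, -0.0]
grip_width: 0.6
```

```bash
python3 - <<'E'
from h import *
go(W(M,[[.097,0,.193]])[0],M[2]+np.pi/2)
print(projw(W(M,[[.095,g,.141] for g in(0,.003,.006)])))
im=env.read_camera('wrist')[:,:,::-1]
cv2.imwrite("pics/wrist15.png",cv2.resize(im[80:320,180:440],None,fx=2.5,fy=2.5,interpolation=cv2.INTER_CUBIC))
cv2.imwrite("pics/top15.png",env.read_camera('top')[:,:,::-1])
im=env.read_camera('side')[:,:,::-1]
cv2.imwrite("pics/side15.png",cv2.resize(im[165:245,295:375],None,fx=7,fy=7,interpolation=cv2.INTER_CUBIC))
E
```

```text
shift [-0.2 60.9  1. ] spin -0.02 | now [0.6766 0.1778 0.2539] F [-0.5  0.2 -0. ] t 22.85 g 0.6 y [-0.011 -0.002 -1.   ] z [ 0.994 -0.107 -0.011]
[[325.33270886 278.87264821]
 [319.64434999 278.84832964]
 [313.95908533 278.81866953]]
```

View pics/wrist15.png

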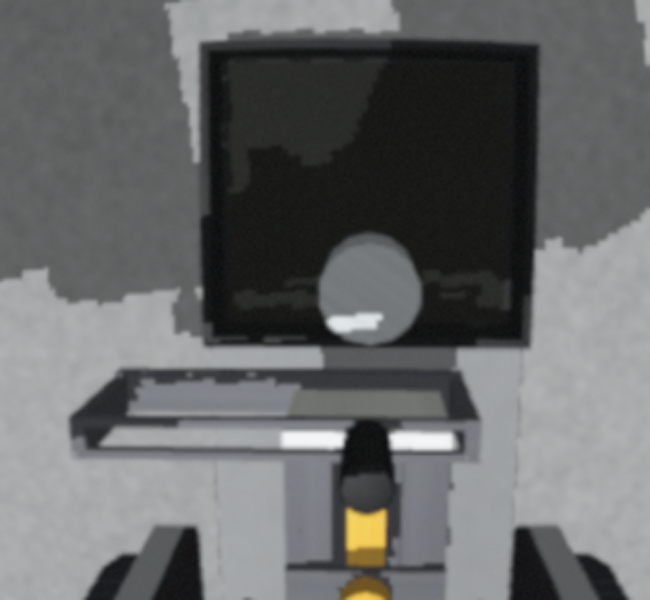

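View pics/side15.png

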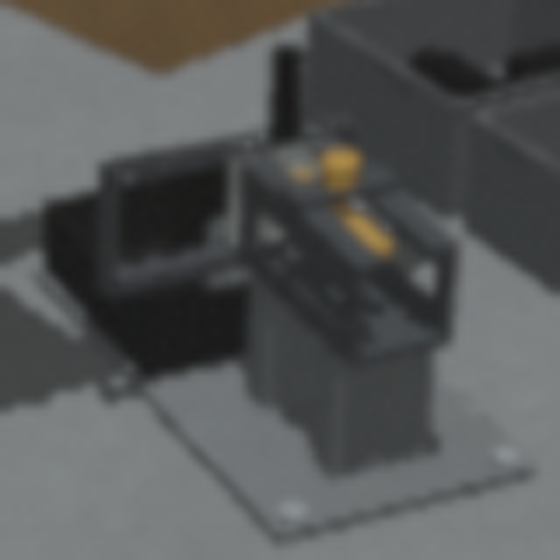

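View pics/top15.png

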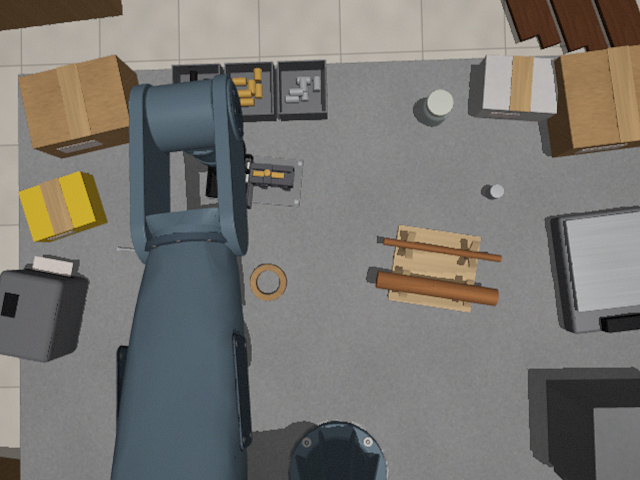

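```bash
python3 - <<'E'
from cell import env
print(env.finish_job(), env.get_obs()['time_s'])
E
```

```text
the job is handed in; nothing more can be done
the job is handed in; nothing more can be done
```

The job is done and handed in at about 23 s of the 67 s allowed.

- **What I did:** I slid the gate open to its stop by gripping the peg. With the thin rod I pushed the roller out of the far end, and it dropped into the tray. I laid the rod back in its notches, then slid the gate shut to its other stop.
- **Gate:** It met a firm stop at about 12 N in both directions. In the last wrist picture the peg is within about 1 mm of where it should be when fully shut.
- **Roller and rod:** The last wrist picture shows the roller standing on its end inside the tray. The last top picture shows the rod in both notches. The fingers never touched a roller.
- **Other things:** In the final top picture the bar, spare roller and tape roll look unmoved. The arm hides the can and most of the screwdriver there; I did not work near either of them. The arm ended clear of everything.
- **What disagreed:** The three cameras put the magazine up to about 4 mm apart, so I checked the rod against the mouth in each picture before pushing it in. Closing on the rod pulled the arm about 4 mm sideways, with 22 N across and 18 N up at the wrist. The force was gone once the rod was lifted, well under the wrist limit.

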